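Lay out the pickle-bottling tray

TASK

Get the bottling tray ready: stand the squat glass jar in the round seat, the lidded white crock in the square seat, the yellow funnel mouth down over the round boss, and lay the rounded bamboo spoon flat in the cradle, centred across its two rests. Everything must sit fully down in its holder. Leave the taller glass jar and the square-ended bamboo paddle where they are.

Things in the scene. Friction and masses are not known exactly. Their poses are not given: they have to be found in the camera images.
- jar: The squat clear glass jar with a thin steel rim, open on top: 62 mm across, 46 mm high, straight sides, about 160 g. Stands upright on the counter; origin at the centre of its underside, z up.
- crock: The small round white ceramic crock with its hinged steel lid shut (the lid does not open): 48 mm across with straight sides, 38 mm to the top of the ceramic, lid 35 mm across, 54 mm high over its little knob, about 130 g. Upright; origin at the centre of its underside, z up.
- funnel: The yellow plastic funnel, standing mouth down with its spout straight up: mouth 66 mm across outside and 61 mm inside, cone up to 32 mm, then a straight spout 20 mm across from 32 to 62 mm height; about 40 g. Origin at the centre of the mouth's plane (its underside), z up along the spout.
- spoon: The bamboo spoon with the ROUNDED bowl end, lying flat: 134 mm long, 10 mm high, about 30 g. Straight handle 12 mm wide and 10 mm high from x = -67 to +25 mm, bowl 28 mm wide from x = +23 to +67 mm. Origin on the underside halfway along its length (on the handle), x along it towards the bowl, z up; it balances about 19 mm from the origin towards the bowl.
- tall_jar: Look-alike to leave alone: the taller, narrower glass jar, 44 mm across, 66 mm high. Origin at the centre of its underside.
- paddle: Look-alike to leave alone: a bamboo paddle with a SQUARE flat end (44 x 30 mm) on the same handle as the spoon, 134 mm long, 10 mm high. Origin on the underside halfway along its length, x towards the square end.
- round_seat: Holder for the jar: a 96 mm square pale wood plate 6 mm thick with a round dark raised wall on it, 76 mm across inside, 86 mm outside, its top 18 mm above the holder's underside. The jar stands inside the wall on the plate (6 mm above the origin). Fixed in the tray, z up; origin: centre of its underside.
- square_seat: Holder for the crock: a 96 mm square pale wood plate 6 mm thick with a square dark raised wall on it, 62 mm wide inside, 78 mm outside, its top 18 mm above the holder's underside. The crock stands inside the wall on the plate (6 mm above the origin). Fixed in the tray, z up; origin: centre of its underside.
- boss: Holder for the funnel: a 96 mm square pale wood plate 6 mm thick with a solid low round boss in its middle, 44 mm across, top 18 mm above the holder's underside. The funnel stands over it, mouth down, its rim flat on the plate (6 mm above the origin) with the boss inside. Fixed in the tray, z up; origin: centre of its underside.
- cradle: Spoon holder: 96 mm square wooden plate with two rests, at x = 28 to 48 and -28 to -48 mm, tops 16 mm over its underside, each between posts 44 mm apart (10 mm thick, tops at 28 mm); open between rests. The spoon lies on both rests between the posts along the cradle's x (across the tray), either way round, its middle over the origin. Fixed in the tray, z up; origin: centre of its underside.
There are look-alikes about, which are no part of the job. What is shaped like the spoon but red is not meant.

How it is judged (in metres and radians):
At the end, for the whole second after the job is handed in: Jar within 12 mm, crock 14, funnel 13, spoon 15 mm of its holder's centre; spoon within 0.35 rad of the cradle's x axis, either way round; each within 4 mm of its seated height, upright or flat within 0.12 rad, released and at rest; tall jar and paddle within 20 mm of their starts (horizontal distance between jar and round_seat below 0.012 m and z of jar in the frame of round_seat between 0.002 and 0.01 m and angle between each of jar, crock, funnel, spoon's own z axis and vertical below 0.12 rad and linear speed of each of jar, crock, funnel, spoon below 0.02 m/s and angular speed of each of jar, crock, funnel, spoon below 0.2 rad/s and horizontal distance between crock and square_seat below 0.014 m and z of crock in the frame of square_seat between 0.002 and 0.01 m and horizontal distance between funnel and boss below 0.013 m and z of funnel in the frame of boss between 0.002 and 0.01 m and horizontal distance between spoon and cradle below 0.015 m and z of spoon in the frame of cradle between 0.012 and 0.02 m and angle between the x axis of spoon and the x axis of cradle, either way round below 0.35 rad and distance of each of tall_jar, paddle from where it was at the start of the episode below 0.02 m); the robot touches nothing.
It fails at once if the tall jar is moved more than 20 mm (distance of tall_jar from where it was at the start of the episode above 0.02 m).
It fails at once if the paddle is moved more than 20 mm (distance of paddle from where it was at the start of the episode above 0.02 m).
It also fails if it takes over 96 s, if anything falls off the work surface, if the arm or the gripper's body presses on something with over 40 N, if the wrist force passes 120 N, or if a joint passes its speed limit or range.

ROBOT

A 6-joint arm with a two-finger parallel gripper is mounted at the origin on the work surface. World frame = base frame: x ahead of the robot, y to its left, z up, the work surface at z = 0. Lengths are in mm, angles in rad, forces in N, time in s.
With the tool pointing down it reaches from about 350 to 775 mm from the base axis. Payload 7.3 kg.
Tool frame: the origin (TCP) lies on the mounting face of the last link; the fingertips stand 178 mm ahead of it and the grasp point (between the pads) lies 159 mm ahead of it (bot.grip_point_offset is the distance from the TCP to the grasp point, in mm); x points along the fingers, y is the direction in which the jaws open and shut, and the axes are right-handed (so a half turn about x gives the same grasp; the last joint's range is limited). The gripper opens to 92 mm and grips with 3 to 60 N. Pads are 19 mm wide; open, the fingers measure 130 mm over their backs; the gripper's body (75 mm by 190 mm) begins 47 mm behind the grasp point.
Start: joints at [0.972, 0.342, 1.524, -0, 1.275, -0.146], TCP at [229.659, 472.106, 404.741] pointing down, gripper open.
Joint ranges: [-2.53, 2.53], [-0.77, 2.02], [0.04, 2.7], [-1, 4.14], [0.28, 2.66], [-3.11, 3.11]. Speed limits (rad/s): [2.57, 2.57, 3.14, 3.14, 3.14, 3.14].

INTERFACE

Orientations are given as [roll, pitch, yaw] about the fixed x, y, z axes, in that order (R = Rz(yaw) Ry(pitch) Rx(roll)).
In Python, from plant import bot gives the robot as it stands.
- The arm moves only by the tool arm_command, never from a script. Its argument "moves" is a list of rows, each a list of 5 numbers: the shift along the tool's x, y, z in cm, then the turn about the tool's x in degrees, then the opening, from 0 (shut) to 1 (fully open). A call has 1 to 10 rows; each row is the pose to reach, as a shift and turn from the pose measured when the call began, along the tool's axes at that moment; what a row does not reach only later rows make up. A row lasts 1/10 s, in which the tool goes at most 50 mm and 8.59 degrees, less where a joint would pass 70% of its speed; a pose out of reach is approached as far as the arm can. A call with a gripper value outside its range is refused whole. The fingers move at their own pace and stop on an object; the grip force is fixed at half the most. Time passes only in rows, so rows that repeat a pose let the fingers close. It gives the time, the measured TCP pose, the force and the opening at its end, in the units of the state.
- bot.get_obs(): the state, without advancing time (a new reading comes with each control period).
- bot.capture(name): name is "scene" or "top"; returns a dict with "frame" (384x512x3 uint8, blue, green, red), "K" (3x3 intrinsics, pixels), "origin" and "orientation" of the camera in the world. Camera axes: x right, y down, z forward; pixel columns grow to the right and rows downward; lengths in mm; the calibration is good to about 2 mm. A picture is of the moment at which its call begins. There is no depth.
- bot.close_job(): hands the job in, once; it reports no verdict.
The state is a dict: "time": time; "joint_positions": joint angles; "dq": joint speeds; "tau": joint torques, N m; "tool_pos": TCP position; "tcp_rot": TCP orientation; "contact_force": force on the tool from outside, world axes, zero at the start; "moment": the same for the moment, N m; "grip_width": finger opening in mm.
Only numpy, scipy, OpenCV 4.12 (cv2) and the standard library are available. Lean on these libraries where they do the work, as an engineer would, in place of code of your own. Each camera call takes 0.05 s, during which the arm holds its last target.

## Working session

There is one attempt and no reset: what is moved stays moved. The work goes in short steps, Python scripts to look and compute and a tool call to move; the robot and the scene stay as the last step left them, time stands still between calls to the robot, and variables do not carry over. Pictures are saved under pics/ and viewed, and the job is handed in when it is done.

Besides the shell and the picture viewer there is one more tool, called after "Call:" in YAML: its name, and indented under it one key for each argument. arm_command: Moves the arm, as the interface text tells. Its arguments: {"type":"object","properties":{"moves":{"type":"array"}},"required":["moves"]}

```bash
ls; mkdir -p pics; python3 - <<'E'
from plant import bot
import cv2
for n in("scene","top"):
    c=bot.capture(n); cv2.imwrite(f"pics/{n}0.png",c["frame"]); print(n,c["K"],c["origin"],c["orientation"])
print(bot.get_obs())
E
```

```text
pics
scene [[466.59321052   0.         255.50652554]
 [  0.         466.59321052 187.89312886]
 [  0.           0.           1.        ]] [1223.72548695 -410.66129662  643.97272055] [-2.21431035 -0.00518647  1.06487608]
top [[358.39715008   0.         251.34131544]
 [  0.         358.39715008 188.88070021]
 [  0.           0.           1.        ]] [ 352.05693802   -3.36080658 1092.10677929] [-2.9935802  -0.0046516  -1.57112796]
{'time': 0.1, 'joint_positions': array([ 9.72011885e-01,  3.42644888e-01,  1.52491265e+00, -2.70534627e-06,
        1.27540867e+00, -1.45993529e-01]), 'dq': array([-7.03244853e-05, -1.27329979e-03, -2.39947826e-03, -1.02065638e-04,
        9.73663037e-04, -1.62646141e-05]), 'tau': array([ 1.78096474e-03, -4.32000124e+01, -2.44693816e+01,  7.18659908e-02,
        5.24919725e-02, -2.35393895e-05]), 'tool_pos': array([229.58414167, 472.00624972, 404.12161669]), 'tcp_rot': array([-1.71490636,  1.56942277, -2.16769649]), 'contact_force': array([-0.07776964, -0.53893749,  0.12726818]), 'moment': array([ 0.02461539, -0.04578908, -0.0698119 ]), 'grip_width': 91.32970765069707}
```

View pics/scene0.png

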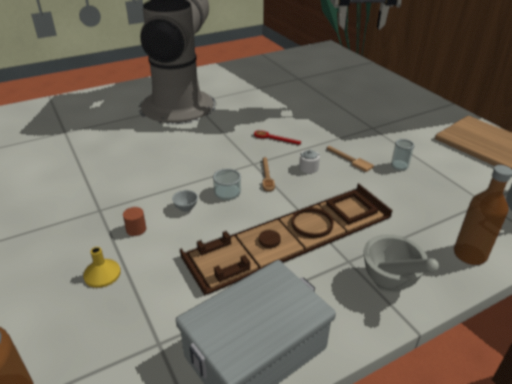

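View pics/top0.png

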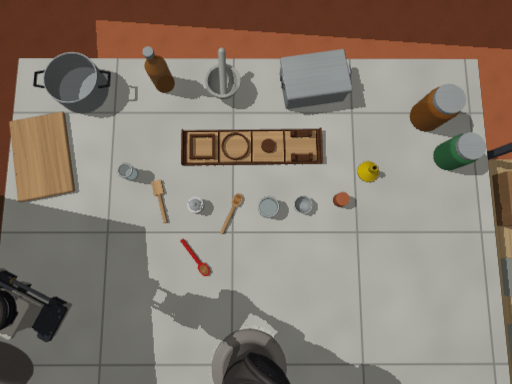

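The scene picture shows the four-holder tray in the middle: cradle (230,258), boss (268,239), round seat (312,222), square seat (352,206). In the top view the targets are crock (196,205), spoon (232,213), jar (269,207) and funnel (368,171). The tall jar is at (128,172) and the paddle at (160,200). I'll enlarge the top view.

```bash
python3 - <<'E'
import cv2
f=cv2.imread("pics/top0.png")
for i,(x,y) in enumerate([(110,120),(230,120)]):
    c=f[y:y+120,x:x+160]; cv2.imwrite(f"pics/t_c{i}.png",cv2.resize(c,None,fx=5,fy=5,interpolation=cv2.INTER_CUBIC))
E
```

```text
(no output)
```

View pics/t_c0.png

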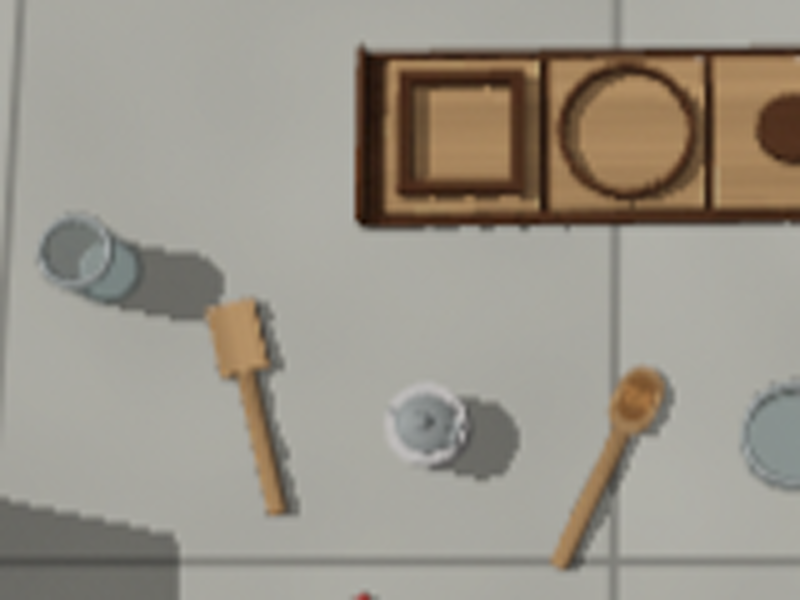

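View pics/t_c1.png

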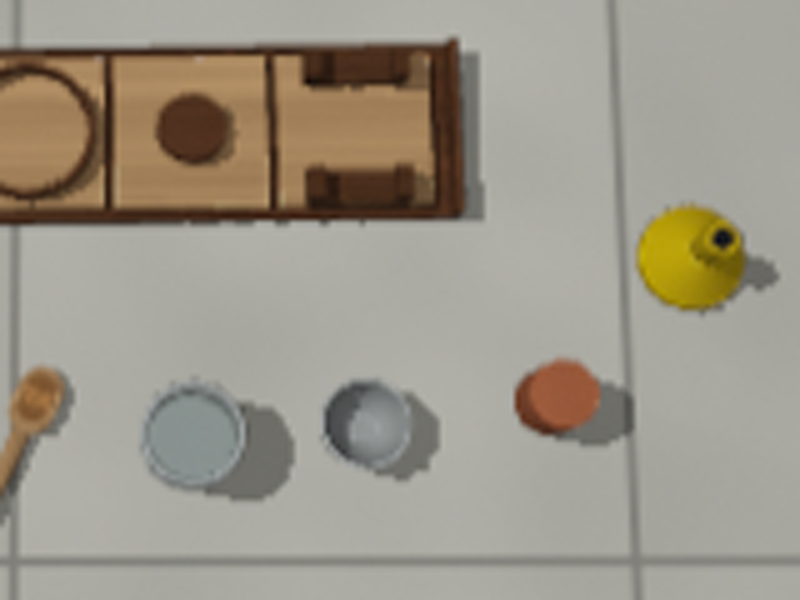

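Enlarged crops (5x): crop0 has the square seat wall centred at (463,131), round seat (627,132), crock rim (427,425), and the spoon running from (562,563) to the bowl tip (645,367). Crop1 has the boss (195,129), cradle rests (357,67) and (360,187), jar rim (193,435), and the funnel with mouth centre (691,258) and spout (723,238). Next I'll crop the scene view to check these.

```bash
cat > h.py <<'E'
import numpy as np, cv2
from scipy.spatial.transform import Rotation as R
CAM={"scene":(np.array([[466.59321052,0,255.50652554],[0,466.59321052,187.89312886],[0,0,1]]),np.array([1223.72548695,-410.66129662,643.97272055]),[-2.21431035,-0.00518647,1.06487608]),
"top":(np.array([[358.39715008,0,251.34131544],[0,358.39715008,188.88070021],[0,0,1]]),np.array([352.05693802,-3.36080658,1092.10677929]),[-2.9935802,-0.0046516,-1.57112796])}
def ray(cam,u,v):
    K,o,e=CAM[cam]; d=R.from_euler('xyz',e).as_matrix()@np.linalg.inv(K)@[u,v,1]; return o,d
def px2w(cam,u,v,z):
    o,d=ray(cam,u,v); return o+d*(z-o[2])/d[2]
def w2px(cam,p):
    K,o,e=CAM[cam]; c=K@R.from_euler('xyz',e).as_matrix().T@(np.asarray(p,float)-o); return c[:2]/c[2]
def tri(a,b):
    (o1,d1),(o2,d2)=ray("top",*a),ray("scene",*b)
    A=np.stack([d1,-d2],1); s=np.linalg.lstsq(A,o2-o1,rcond=None)[0]
    p,q=o1+s[0]*d1,o2+s[1]*d2; return (p+q)/2,np.linalg.norm(p-q)
def crop(x0,y0,s,u,v): return ((u+.5)/s-.5+x0,(v+.5)/s-.5+y0)
E
python3 - <<'E'
from h import *
c0=lambda u,v:crop(110,120,5,u,v); c1=lambda u,v:crop(230,120,5,u,v)
for n,p,z in [("sq",c0(463,131),18),("rd",c0(627,132),18),("boss",c1(195,129),18),("cr+",c1(357,67),20),("cr-",c1(360,187),20),("jar",c1(193,435),46),("crock",c0(427,425),38),("knob",c0(424,421),54),("fun",c1(691,258),0),("spout",c1(723,238),62),("sp_h",c0(562,563),8),("sp_b",c0(645,367),8),("tall",c0(75,250),66),("padE",c0(237,300),5),("padH",c0(281,513),8)]:
    w=px2w("top",*p,z); print(n,w.round(1),np.hypot(*w[:2]).round(),w2px("scene",w).round(1))
f=cv2.imread("pics/scene0.png")
for i,(x,y) in enumerate([(175,180),(225,120),(80,170)]):
    cv2.imwrite(f"pics/s_c{i}.png",cv2.resize(f[y:y+120,x:x+(225 if i==0 else 160)],None,fx=3.5 if i==0 else 5,fy=3.5 if i==0 else 5,interpolation=cv2.INTER_CUBIC))
E
```

```text
sq [646.5 143.1  18. ] 662.0 [349.9 205.5]
rd [645.9  42.   18. ] 647.0 [310.5 220.3]
boss [647.9 -61.7  18. ] 651.0 [267.2 237.5]
cr+ [ 687.  -162.3   20. ] 706.0 [230.1 267.9]
cr- [ 610.8 -162.6   20. ] 632.0 [212.3 242.4]
jar [455.6 -57.7  46. ] 459.0 [225.4 175.4]
crock [462.2 158.   38. ] 489.0 [307.8 154.6]
knob [462.9 157.4  54. ] 489.0 [308.2 149.1]
fun [ 570.6 -370.5    0. ] 680.0 [100.7 274.6]
spout [ 570.2 -369.1   62. ] 679.0 [ 94.6 250. ]
sp_h [382.1  79.7   8. ] 390.0 [262.7 157.6]
sp_b [501.   30.4   8. ] 502.0 [269.7 188.5]
tall [561.7 361.   66. ] 668.0 [403.1 142.5]
padE [542.9 281.6   5. ] 612.0 [368.  168.8]
padH [412.1 249.3   8. ] 482.0 [325.4 146. ]
```

View pics/s_c0.png

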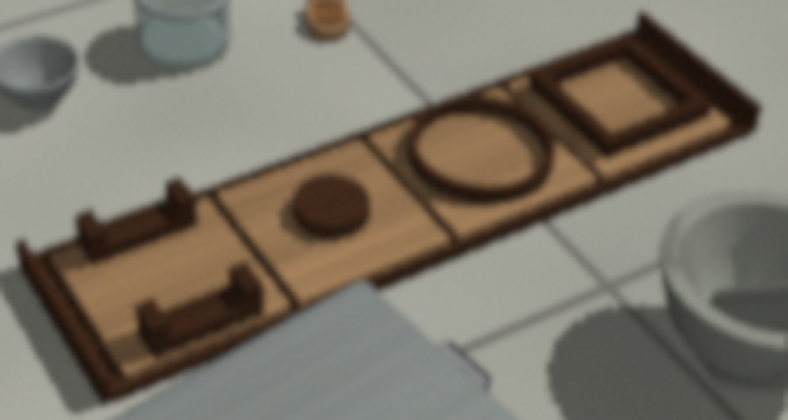

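View pics/s_c1.png

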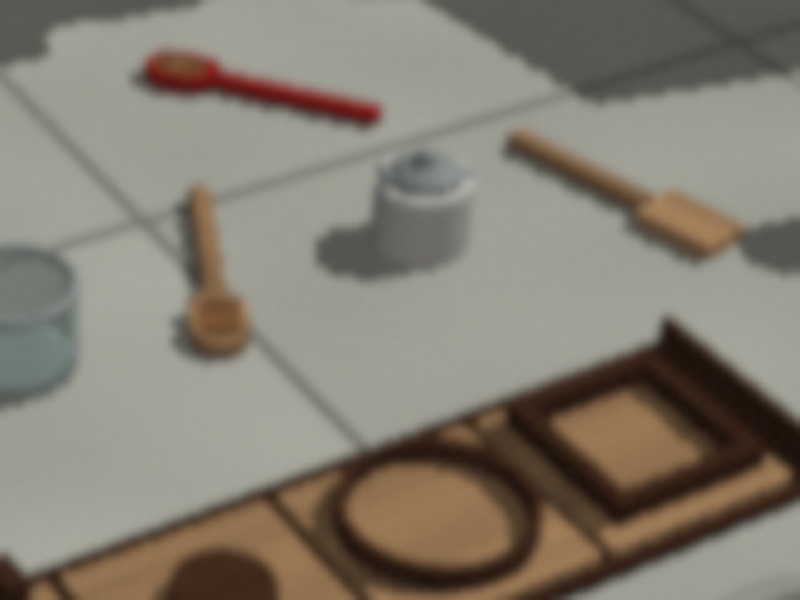

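View pics/s_c2.png

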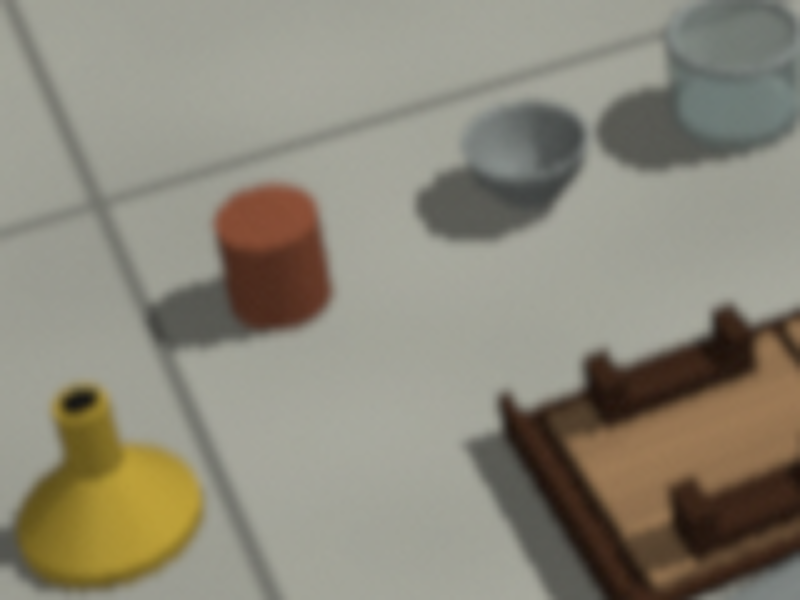

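```bash
cat >> h.py <<'E'
def go(x,y,z,yaw=None):
    "grasp point target (mm, world), yaw deg of tool y axis in world, mod 180 -> row numbers"
    from plant import bot
    o=bot.get_obs(); M=R.from_euler('xyz',o["tcp_rot"]).as_matrix(); t=o["tool_pos"]
    g=t+159*M[:,0]; cur=np.degrees(np.arctan2(M[1,1],M[0,1]))
    s=M.T@(np.array([x,y,z])-g)/10
    d=0 if yaw is None else -((yaw-cur+90)%180-90)   # tool x down: +turn = -yaw
    print("t %.2f gp %s tooly %.1f tilt %.4f q6 %.2f grip %.1f F %s"%(o["time"],g.round(1),cur,np.hypot(*M[:2,0]),o["joint_positions"][5],o["grip_width"],o["contact_force"].round(1)))
    print("shift cm",s.round(2),"turn",round(d,1))
E
python3 - <<'E'
from h import *
c0=lambda u,v:crop(110,120,5,u,v); c1=lambda u,v:crop(230,120,5,u,v)
s0=lambda u,v:crop(175,180,3.5,u,v);s1=lambda u,v:crop(225,120,5,u,v);s2=lambda u,v:crop(80,170,5,u,v)
for n,a,b in [("sq",c0(463,131),s0(620,94)),("rd",c0(627,132),s0(481,150)),("boss",c1(195,129),s0(331,204)),("jar",c1(193,435),s2(735,45)),("crock",c0(427,425),s1(424,187)),("knob",c0(424,421),s1(421,159)),("spout",c1(723,238),s2(80,400)),("sp_h",c0(562,563),s1(198,190)),("sp_b",c0(645,367),s1(218,352)),("clay",c1(565,390),s2(267,216))]:
    p,e=tri(a,b); print(n,p.round(1),round(e,1))
print(w2px("top",[0,0,0]),w2px("scene",[0,0,0]))
go(456,-57,120,0)
E
```

```text
sq [648.1 144.9  15.5] 3.5
rd [648.   43.3  12.9] 2.6
boss [649.1 -60.1  17. ] 3.8
jar [456.9 -57.   37.8] 2.3
crock [463.7 160.4  31. ] 3.0
knob [463.7 158.6  47.7] 0.6
spout [ 570.2 -368.1   62.5] 1.6
sp_h [383.   81.4   7.7] 3.8
sp_b [500.6  28.9   4.2] 3.8
clay [ 482.5 -276.3   45.6] 1.6
[248.43988148 366.38889381] [176.53585798 105.48311818]
t 0.10 gp [229.5 471.8 245.1] tooly 64.1 tilt 0.0014 q6 -0.15 grip 91.3 F [-0.1 -0.5  0.1]
shift cm [ 12.55 -37.63  43.51] turn 64.1
```

Call:
arm_command:
  moves:
    - [12.5,-37.6,43.5,64,1]
    - [12.5,-37.6,43.5,64,1]
    - [12.5,-37.6,43.5,64,1]
    - [12.5,-37.6,43.5,64,1]
    - [12.5,-37.6,43.5,64,1]
    - [12.5,-37.6,43.5,64,1]
    - [12.5,-37.6,43.5,64,1]
    - [12.5,-37.6,43.5,64,1]
    - [12.5,-37.6,43.5,64,1]
    - [12.5,-37.6,43.5,64,1]

```text
time: 1.1
tool_pos: [422.4, 21.0, 297.9]
tcp_rot: [-0.625, 1.57, -2.196]
contact_force: [1.7, 0.6, 0.4]
grip_width: 92.2
```

```bash
python3 -c "
from h import *;go(456,-57,100,0)"
```

```text
t 1.10 gp [422.2  20.8 138.9] tooly 0.0 tilt 0.0012 q6 -0.13 grip 92.2 F [1.7 0.6 0.4]
shift cm [3.9  3.37 7.78] turn 0.0
```

Call:
arm_command:
  moves:
    - [3.9,3.4,7.8,0,1]
    - [3.9,3.4,7.8,0,1]
    - [3.9,3.4,7.8,0,1]
    - [3.9,3.4,7.8,0,1]

```text
time: 1.5
tool_pos: [456.2, -57.6, 258.2]
tcp_rot: [-1.532, 1.568, -3.104]
contact_force: [0.1, 1.1, -0.2]
grip_width: 92.0
```

```bash
python3 - <<'E'
from h import *
from plant import bot
go(456,-57,36,0)
for n,(u,v) in {"top":(269,207),"scene":(226,180)}.items():
    f=bot.capture(n)["frame"]; u-=40;v-=40 if n=="top" else 55
    cv2.imwrite(f"pics/{n}1.png",cv2.resize(f[v:v+80,u:u+80],None,fx=7,fy=7,interpolation=cv2.INTER_CUBIC))
for dz in(-19,):
  for dx in(-46,46): 
    p=[456+dx,-57,100+dz]; print(w2px("top",p)-[229,167],w2px("scene",p)-[186,125])
E
```

```text
t 1.50 gp [455.7 -57.7  99.2] tooly -0.1 tilt 0.0030 q6 -0.29 grip 92.0 F [ 0.1  1.1 -0.2]
shift cm [ 6.32  0.05 -0.07] turn -0.1
[39.71918987 54.50003815] [30.22247914 27.18514296]
[39.47788938 22.16972831] [48.87787999 47.92605812]
```

View pics/top1.png

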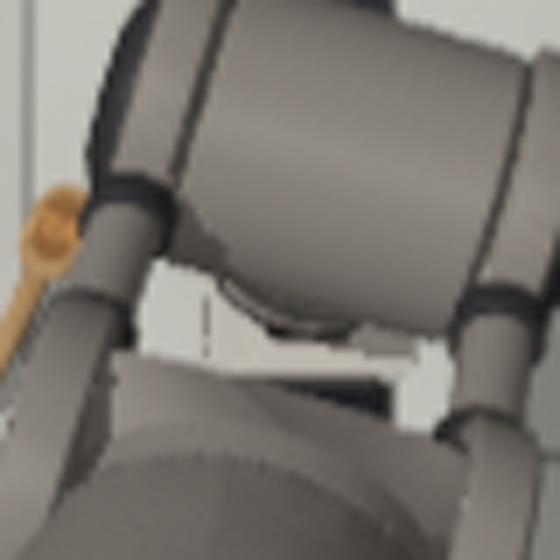

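View pics/scene1.png

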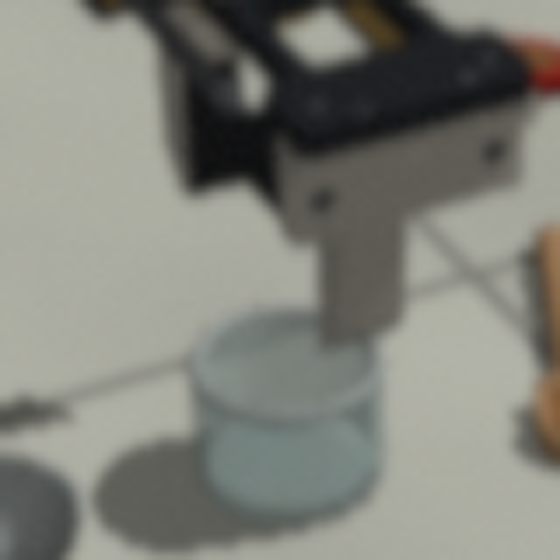

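The scene view shows the front fingertip at about (360,338), just outside the jar's near rim, with the jar between the fingers. The top view is blocked by the arm. I'll descend.

Call:
arm_command:
  moves:
    - [3,0,0,0,1]
    - [4.5,0,0,0,1]
    - [5.5,0,0,0,1]
    - [6.3,0,0,0,1]
    - [6.3,0,0,0,1]

```text
time: 2.1
tool_pos: [455.7, -55.7, 195.9]
tcp_rot: [-1.389, 1.569, -2.958]
contact_force: [-0.6, -0.1, -0.0]
grip_width: 91.9
```

```bash
python3 - <<'E'
from h import *
from plant import bot
go(456,-57,36,0)
for n,(u,v) in {"scene":(226,180)}.items():
    f=bot.capture(n)["frame"]; u-=40;v-=40 if n=="top" else 55
    cv2.imwrite(f"pics/{n}2.png",cv2.resize(f[v:v+80,u:u+80],None,fx=7,fy=7,interpolation=cv2.INTER_CUBIC))
E
```

```text
t 2.10 gp [455.4 -55.7  36.9] tooly 0.1 tilt 0.0020 q6 -0.29 grip 91.9 F [-0.6 -0.1 -0. ]
shift cm [0.09 0.06 0.13] turn 0.1
```

View pics/scene2.png

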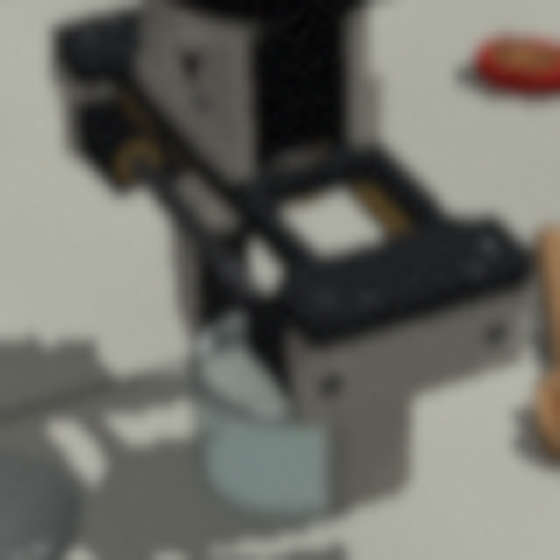

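The fingers straddle the jar, with the near finger at about (370,450) on its near side and no contact force. Closing.

Call:
arm_command:
  moves:
    - [0,0,0,0,0.4]
    - [0,0,0,0,0.4]
    - [0,0,0,0,0.4]
    - [0,0,0,0,0.4]
    - [0,0,0,0,0.4]
    - [0,0,0,0,0.4]

```text
time: 2.75
tool_pos: [456.2, -56.0, 196.7]
tcp_rot: [-0.182, 1.57, -1.751]
contact_force: [0.6, -0.2, 3.5]
grip_width: 61.0
```

```bash
python3 -c "
from h import *;go(648,43,110,0)"
```

```text
t 2.75 gp [456.2 -56.1  37.7] tooly 0.1 tilt 0.0009 q6 -0.29 grip 61.0 F [ 0.6 -0.2  3.5]
shift cm [-7.24 19.2  -9.87] turn 0.1
```

Grip is 61 mm, as expected for the jar. Lifting and carrying it over.

Call:
arm_command:
  moves:
    - [-4,0,0,0,0.4]
    - [-7.2,4,-2,0,0.4]
    - [-7.2,8,-4,0,0.4]
    - [-7.2,12,-6,0,0.4]
    - [-7.2,16,-8,0,0.4]
    - [-7.2,19.1,-9.9,0,0.4]
    - [-7.2,19.1,-9.9,0,0.4]
    - [-7.2,19.1,-9.9,0,0.4]

```text
time: 3.55
tool_pos: [646.7, 43.9, 267.2]
tcp_rot: [-1.235, 1.568, -2.803]
contact_force: [-0.3, -0.2, -1.4]
grip_width: 61.1
```

```bash
python3 - <<'E'
from h import *
from plant import bot
go(647.5,43.5,50,0)
for n,(u,v) in {"top":(236,147),"scene":(312,200)}.items():
    f=bot.capture(n)["frame"]; u-=50;v-=50
    cv2.imwrite(f"pics/{n}3.png",cv2.resize(f[v:v+100,u:u+100],None,fx=6,fy=6,interpolation=cv2.INTER_CUBIC))
E
```

```text
t 3.55 gp [646.3  43.7 108.2] tooly 0.2 tilt 0.0030 q6 -0.05 grip 61.1 F [-0.3 -0.2 -1.4]
shift cm [5.82 0.14 0.02] turn 0.2
```

View pics/scene3.png

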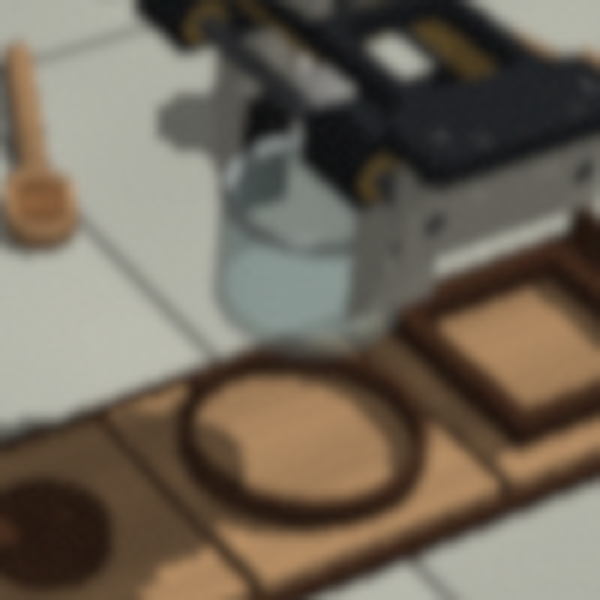

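View pics/top3.png

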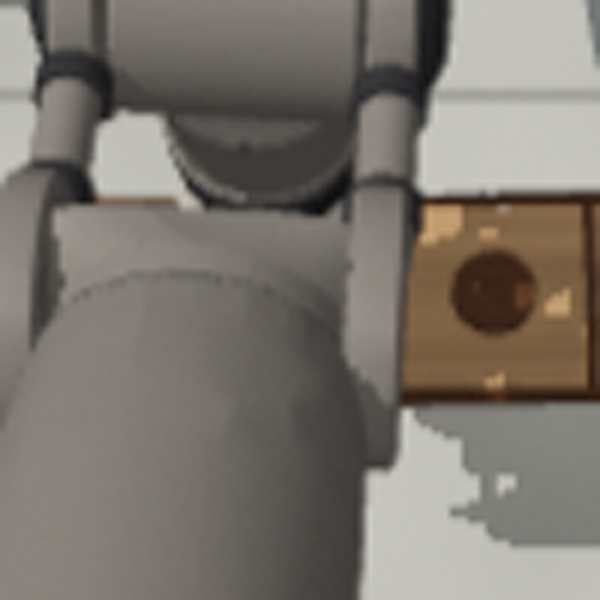

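The jar hangs at (295,260) above the ring centred at (303,440) in the scene crop, which is lined up within a few mm. Lowering.

Call:
arm_command:
  moves:
    - [3,0.1,0,0,0.4]
    - [5,0.1,0,0,0.4]
    - [6,0.1,0,0,0.4]
    - [6.2,0.1,0,0,0.4]
    - [6.4,0.1,0,0,0.4]
    - [6.4,0.1,0,0,0.4]

```text
time: 4.25
tool_pos: [646.2, 42.3, 206.0]
tcp_rot: [-1.179, 1.567, -2.749]
contact_force: [-5.6, -1.1, 9.0]
grip_width: 60.8
```

```bash
python3 - <<'E'
from h import *
from plant import bot
go(647.5,43.5,43.7,0)
for n,(u,v) in {"scene":(312,200)}.items():
    f=bot.capture(n)["frame"]; u-=50;v-=50
    cv2.imwrite(f"pics/{n}4.png",cv2.resize(f[v:v+100,u:u+100],None,fx=6,fy=6,interpolation=cv2.INTER_CUBIC))
E
```

```text
t 4.25 gp [645.6  42.1  47. ] tooly 0.1 tilt 0.0040 q6 -0.05 grip 60.8 F [-5.6 -1.1  9. ]
shift cm [ 0.33  0.19 -0.14] turn 0.1
```

View pics/scene4.png

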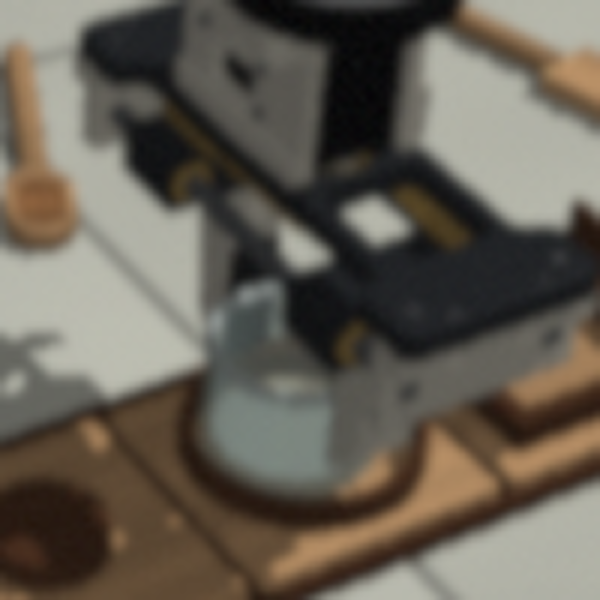

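Contact came at a jar-base height of about 9 mm: 6 mm plate plus about 3 mm of tray floor, so the holder origins sit at z≈3. The jar is inside the ring. Releasing and rising.

Call:
arm_command:
  moves:
    - [0,0,0,0,0.9]
    - [0,0,0,0,0.9]
    - [0,0,0,0,0.9]
    - [0,0,0,0,0.9]
    - [-3,0,0,0,0.9]
    - [-7,0,0,0,0.9]
    - [-9,0,0,0,0.9]

```text
time: 5.0
tool_pos: [647.1, 42.5, 299.2]
tcp_rot: [0.35, 1.569, -1.22]
contact_force: [0.3, 0.1, 0.5]
grip_width: 82.6
```

```bash
python3 - <<'E'
from h import *
from plant import bot
go(463,159,110,0)
for n,(u,v) in {"scene":(312,200)}.items():
    f=bot.capture(n)["frame"]; u-=50;v-=50
    cv2.imwrite(f"pics/{n}5.png",cv2.resize(f[v:v+100,u:u+100],None,fx=6,fy=6,interpolation=cv2.INTER_CUBIC))
E
```

```text
t 5.00 gp [647.2  42.2 140.2] tooly 0.1 tilt 0.0018 q6 -0.05 grip 82.6 F [0.3 0.1 0.5]
shift cm [  2.98 -18.41 -11.71] turn 0.1
```

View pics/scene5.png

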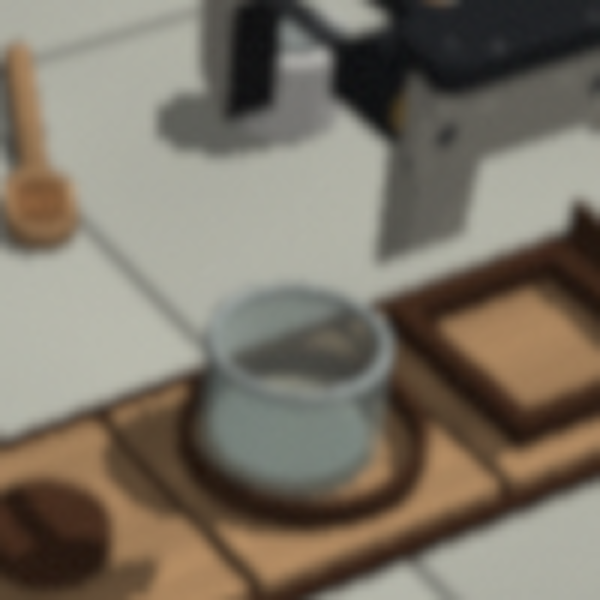

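The jar stands upright inside the ring, rim centred at (300,340) and clear of the wall. Next the crock.

Call:
arm_command:
  moves:
    - [0,-6,-4,0,0.9]
    - [3,-12,-8,0,0.9]
    - [3,-18.4,-11.7,0,0.9]
    - [3,-18.4,-11.7,0,0.9]
    - [3,-18.4,-11.7,0,0.9]
    - [3,-18.4,-11.7,0,0.9]
    - [3,-18.4,-11.7,0,0.9]

```text
time: 5.75
tool_pos: [464.2, 159.3, 270.9]
tcp_rot: [1.274, 1.564, -0.295]
contact_force: [1.0, 1.0, -0.4]
grip_width: 82.7
```

```bash
python3 - <<'E'
from h import *
from plant import bot
go(463,159,36,0)
for n,(u,v) in {"scene":(309,160)}.items():
    f=bot.capture(n)["frame"]; u-=40;v-=50
    cv2.imwrite(f"pics/{n}6.png",cv2.resize(f[v:v+80,u:u+80],None,fx=7,fy=7,interpolation=cv2.INTER_CUBIC))
E
```

```text
t 5.75 gp [465.2 159.  112. ] tooly 0.1 tilt 0.0065 q6 0.18 grip 82.7 F [ 1.   1.  -0.4]
shift cm [ 7.59 -0.27 -0.02] turn 0.1
```

View pics/scene6.png

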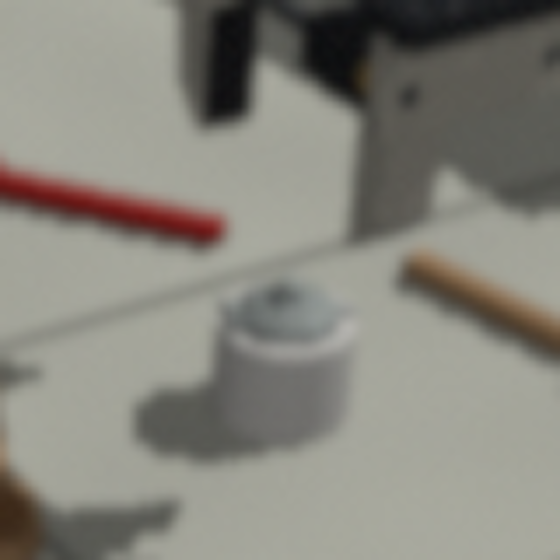

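The crock at (283,370) lies between the open fingertips at (215,125) and (390,235), and the paddle handle is clear. Descending, then gripping.

Call:
arm_command:
  moves:
    - [3,-0.2,0,0,0.9]
    - [5,-0.2,0,0,0.9]
    - [6.5,-0.2,0,0,0.9]
    - [7.6,-0.2,0,0,0.9]
    - [7.6,-0.2,0,0,0.9]
    - [7.6,-0.2,0,0,0.3]
    - [7.6,-0.2,0,0,0.3]
    - [7.6,-0.2,0,0,0.3]
    - [7.6,-0.2,0,0,0.3]
    - [7.6,-0.2,0,0,0.3]

```text
time: 6.8
tool_pos: [463.4, 158.8, 195.4]
tcp_rot: [1.353, 1.563, -0.217]
contact_force: [0.7, 0.1, 2.8]
grip_width: 47.8
```

```bash
python3 - <<'E'
from h import *
from plant import bot
go(648,145,110,0)
for n,(u,v) in {"scene":(309,160)}.items():
    f=bot.capture(n)["frame"]; u-=40;v-=50
    cv2.imwrite(f"pics/{n}7.png",cv2.resize(f[v:v+80,u:u+80],None,fx=7,fy=7,interpolation=cv2.INTER_CUBIC))
E
```

```text
t 6.80 gp [464.6 158.6  36.4] tooly 0.1 tilt 0.0078 q6 0.18 grip 47.8 F [0.7 0.1 2.8]
shift cm [-7.22 18.4   1.39] turn 0.1
```

View pics/scene7.png

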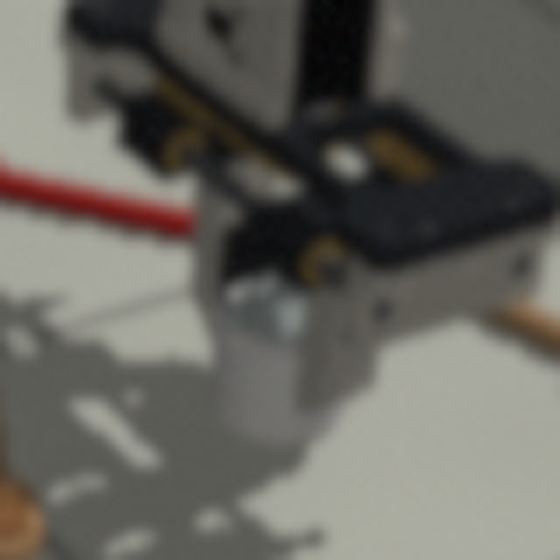

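The crock is held, with a 47.8 mm opening. Carrying it to the square seat.

Call:
arm_command:
  moves:
    - [-4,0,0,0,0.3]
    - [-7.2,5,0.5,0,0.3]
    - [-7.2,10,0.8,0,0.3]
    - [-7.2,14,1.1,0,0.3]
    - [-7.2,18.4,1.4,0,0.3]
    - [-7.2,18.4,1.4,0,0.3]
    - [-7.2,18.4,1.4,0,0.3]
    - [-7.2,18.4,1.4,0,0.3]

```text
time: 7.65
tool_pos: [645.8, 145.4, 268.2]
tcp_rot: [1.239, 1.565, -0.331]
contact_force: [0.0, 0.8, -1.3]
grip_width: 47.4
```

```bash
python3 - <<'E'
from h import *
from plant import bot
go(648,145,47,0)
for n,(u,v) in {"scene":(352,195)}.items():
    f=bot.capture(n)["frame"]; u-=50;v-=50
    cv2.imwrite(f"pics/{n}8.png",cv2.resize(f[v:v+100,u:u+100],None,fx=6,fy=6,interpolation=cv2.INTER_CUBIC))
E
```

```text
t 7.65 gp [646.7 145.1 109.2] tooly 0.1 tilt 0.0056 q6 0.11 grip 47.4 F [ 0.   0.8 -1.3]
shift cm [ 6.22  0.1  -0.  ] turn 0.1
```

View pics/scene8.png

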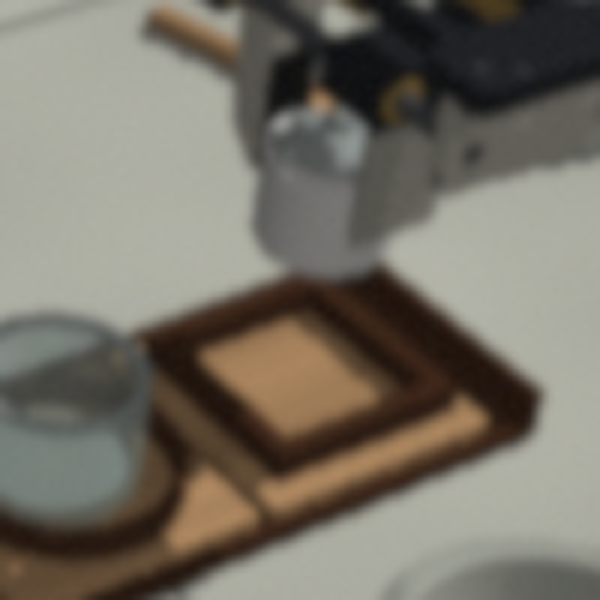

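```bash
python3 - <<'E'
from h import *
for p in [(648,145,73),(648,145,9),(648,145,21),(609,106,21),(687,106,21),(687,184,21),(609,184,21)]: print(p,((w2px("scene",p)-[302,145]+.5)*6-.5).round())
E
```

```text
(648, 145, 73) [318. 242.]
(648, 145, 9) [294. 386.]
(648, 145, 21) [298. 360.]
(609, 106, 21) [144. 333.]
(687, 106, 21) [279. 458.]
(687, 184, 21) [457. 388.]
(609, 184, 21) [316. 270.]
```

Projected seat corners and crock base agree with the picture to within about 2 mm, so I'm lowering it.

Call:
arm_command:
  moves:
    - [3,0.1,0,0,0.3]
    - [5,0.1,0,0,0.3]
    - [6,0.1,0,0,0.3]
    - [6.3,0.1,0,0,0.3]
    - [6.5,0.1,0,0,0.3]
    - [6.5,0.1,0,0,0.3]

```text
time: 8.3
tool_pos: [647.1, 145.6, 205.5]
tcp_rot: [1.381, 1.563, -0.188]
contact_force: [-1.9, -0.1, 2.4]
grip_width: 47.5
```

```bash
python3 - <<'E'
from h import *
go(648,145,46,0)
E
```

```text
t 8.30 gp [648.4 145.4  46.5] tooly 0.1 tilt 0.0080 q6 0.11 grip 47.5 F [-1.9 -0.1  2.4]
shift cm [ 0.05 -0.04  0.04] turn 0.1
```

Call:
arm_command:
  moves:
    - [0.1,0,0,0,0.3]
    - [0.1,0,0,0,0.8]
    - [0.1,0,0,0,0.8]
    - [0.1,0,0,0,0.8]
    - [0.1,0,0,0,0.8]
    - [-3,0,0,0,0.8]
    - [-7,0,0,0,0.8]
    - [-9,0,0,0,0.8]

```text
time: 9.1
tool_pos: [647.0, 145.8, 298.9]
tcp_rot: [1.485, 1.558, -0.083]
contact_force: [0.9, 0.9, 0.5]
grip_width: 73.8
```

```bash
python3 - <<'E'
from h import *
from plant import bot
# spoon grasp: origin mid of ends, +13 toward bowl
h=np.array([382.6,80.6]);b=np.array([500.8,29.6]);d=(b-h)/np.linalg.norm(b-h);print(np.linalg.norm(b-h),np.degrees(np.arctan2(d[1],d[0])))
tip=(b+h)/2+13*d;print(tip)
go(*tip,90,np.degrees(np.arctan2(d[1],d[0]))+90)
for n,(u,v) in {"scene":(352,195)}.items():
    f=bot.capture(n)["frame"]; u-=50;v-=50
    cv2.imwrite(f"pics/{n}9.png",cv2.resize(f[v:v+100,u:u+100],None,fx=6,fy=6,interpolation=cv2.INTER_CUBIC))
E
```

```text
128.7332124977855 -23.338849179653355
[453.63631364  49.94981391]
t 9.10 gp [649.  145.7 139.9] tooly 0.1 tilt 0.0124 q6 0.11 grip 73.8 F [0.9 0.9 0.5]
shift cm [  4.76 -19.61   9.53] turn -66.5
```

View pics/scene9.png

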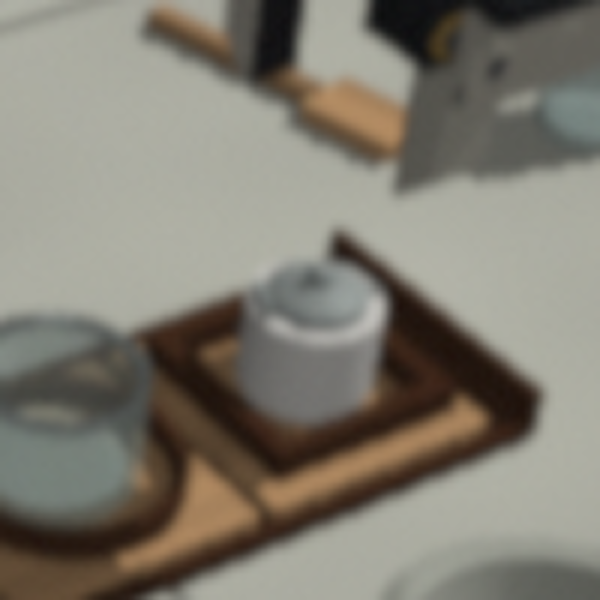

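The crock sits upright in the square seat at (312,350). Now a closer look at the spoon's ends, since I measured 129 mm against a given 134 mm.

```bash
python3 - <<'E'
import cv2
f=cv2.imread("pics/top0.png")
cv2.imwrite("pics/sp.png",cv2.resize(f[185:240,210:255],None,fx=10,fy=10,interpolation=cv2.INTER_NEAREST))
E
```

```text
(no output)
```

View pics/sp.png

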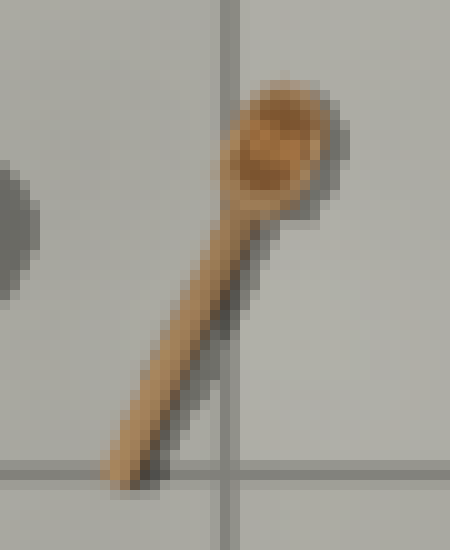

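```bash
python3 - <<'E'
from h import *
h=px2w("top",221.2,233.3,6)[:2];b=px2w("top",238.9,192.3,6)[:2];d=(b-h)/np.linalg.norm(b-h);print(h,b,np.linalg.norm(b-h),np.degrees(np.arctan2(d[1],d[0])))
c=(b+h)/2+[.7,1];tip=c+13*d;print(c,tip)
go(*tip,80,np.degrees(np.arctan2(d[1],d[0]))+90)
E
```

```text
[378.91021024  82.22091293] [503.40913353  29.59695433] 135.1638373219928 -22.913102635093967
[441.85967188  56.90893363] [453.83392502  51.84758383]
t 9.15 gp [650.1 145.8 142.8] tooly 0.1 tilt 0.0167 q6 0.11 grip 73.3 F [ 1.4 -0.   2.3]
shift cm [  5.95 -19.75   9.35] turn -67.0
```

Call:
arm_command:
  moves:
    - [0,-5,2.5,-8,0.5]
    - [3,-10,5,-16,0.5]
    - [5.9,-15,7.5,-24,0.5]
    - [5.9,-19.7,9.3,-32,0.5]
    - [5.9,-19.7,9.3,-40,0.5]
    - [5.9,-19.7,9.3,-48,0.5]
    - [5.9,-19.7,9.3,-56,0.5]
    - [5.9,-19.7,9.3,-64,0.5]
    - [5.9,-19.7,9.3,-67,0.5]
    - [5.9,-19.7,9.3,-67,0.5]

```text
time: 10.15
tool_pos: [451.6, 52.5, 239.3]
tcp_rot: [0.366, 1.554, -0.033]
contact_force: [-1.0, -0.1, -0.4]
grip_width: 45.8
```

```bash
python3 - <<'E'
from h import *
from plant import bot
go(453.8,51.8,20.5,67)
for n,(u,v) in {"scene":(269,165)}.items():
    f=bot.capture(n)["frame"]; u-=40;v-=40
    cv2.imwrite(f"pics/{n}10.png",cv2.resize(f[v:v+80,u:u+80],None,fx=7,fy=7,interpolation=cv2.INTER_CUBIC))
go(453.8,51.8,20.5,67)
E
```

```text
t 10.15 gp [454.2  52.4  80.3] tooly 67.1 tilt 0.0165 q6 -1.23 grip 45.8 F [-1.  -0.1 -0.4]
shift cm [ 5.98 -0.1  -0.1 ] turn 0.1
t 10.20 gp [454.2  52.4  80.3] tooly 67.0 tilt 0.0165 q6 -1.22 grip 46.3 F [-0.1 -0.2 -0. ]
shift cm [ 5.98 -0.1  -0.11] turn 0.0
```

View pics/scene10.png

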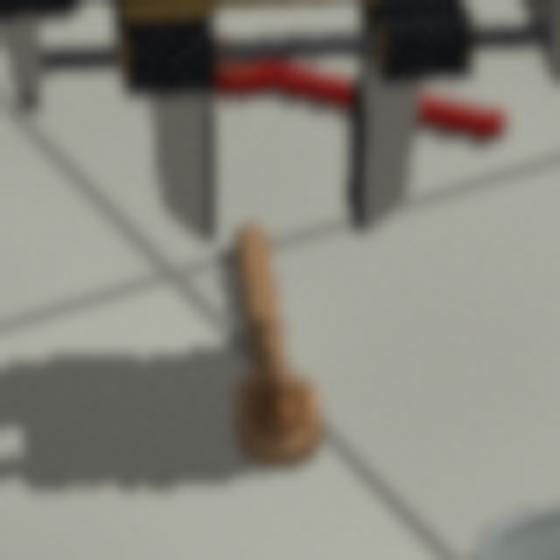

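The spoon handle at (258,290) is centred between the fingertips at (205,235) and (365,225). Descending to tip height 1.5–2 mm and gripping.

Call:
arm_command:
  moves:
    - [3,-0.1,-0.1,0,0.5]
    - [5,-0.1,-0.1,0,0.5]
    - [5.6,-0.1,-0.1,0,0.5]
    - [5.9,-0.1,-0.1,0,0.5]
    - [5.9,-0.1,-0.1,0,0.5]
    - [5.9,-0.1,-0.1,0,0.5]

```text
time: 10.8
tool_pos: [451.6, 51.9, 181.0]
tcp_rot: [0.366, 1.553, -0.035]
contact_force: [-0.8, -0.2, -0.2]
grip_width: 46.1
```

```bash
python3 - <<'E'
from h import *
go(453.8,51.8,20.5,67)
E
```

```text
t 10.80 gp [454.4  51.8  22. ] tooly 67.0 tilt 0.0179 q6 -1.22 grip 46.1 F [-0.8 -0.2 -0.2]
shift cm [ 0.15 -0.03 -0.06] turn 0.0
```

Call:
arm_command:
  moves:
    - [0.1,0,0,0,0.5]
    - [0.1,0,0,0,0]
    - [0.1,0,0,0,0]
    - [0.1,0,0,0,0]
    - [0.1,0,0,0,0]
    - [0.1,0,0,0,0]
    - [0.1,0,0,0,0]

```text
time: 11.5
tool_pos: [451.6, 51.9, 180.0]
tcp_rot: [0.365, 1.553, -0.036]
contact_force: [0.5, -0.8, 0.6]
grip_width: 11.4
```

```bash
python3 - <<'E'
from h import *
from plant import bot
go(649+13,-161.5,100,90)
for n,(u,v) in {"scene":(269,165)}.items():
    f=bot.capture(n)["frame"]; u-=40;v-=40
    cv2.imwrite(f"pics/{n}11.png",cv2.resize(f[v:v+80,u:u+80],None,fx=7,fy=7,interpolation=cv2.INTER_CUBIC))
E
```

```text
t 11.50 gp [454.4  51.8  21. ] tooly 67.0 tilt 0.0178 q6 -1.22 grip 11.4 F [ 0.5 -0.8  0.6]
shift cm [ -7.51 -11.49  27.57] turn -23.0
```

View pics/scene11.png

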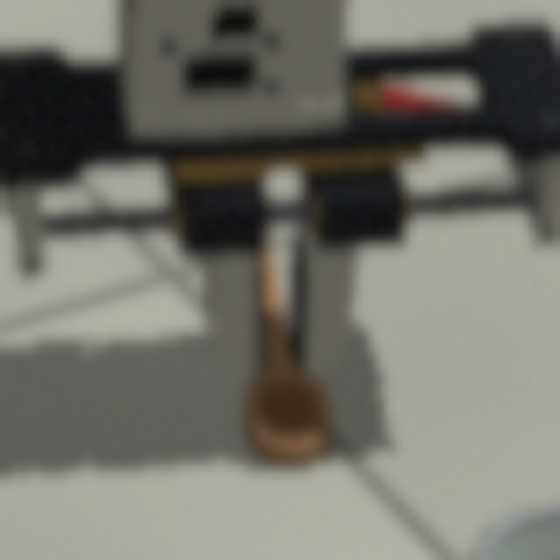

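Gripped, with 11.4 mm opening on the 12 mm handle. Carrying it to above the cradle with bowl towards +x.

Call:
arm_command:
  moves:
    - [-4,0,0,0,0]
    - [-7.5,-2,5,-5,0]
    - [-7.5,-4,10,-10,0]
    - [-7.5,-6,15,-15,0]
    - [-7.5,-8,20,-20,0]
    - [-7.5,-10,24,-23,0]
    - [-7.5,-11.5,27.6,-23,0]
    - [-7.5,-11.5,27.6,-23,0]
    - [-7.5,-11.5,27.6,-23,0]
    - [-7.5,-11.5,27.6,-23,0]

```text
time: 12.55
tool_pos: [658.6, -160.7, 258.1]
tcp_rot: [0.033, 1.555, 0.034]
contact_force: [0.5, 0.7, -0.3]
grip_width: 11.5
```

```bash
python3 - <<'E'
from h import *
from plant import bot
go(649+13,-161.5,44,90)
for n,(u,v) in {"scene":(228,240),"top":(301,146)}.items():
    f=bot.capture(n)["frame"]; u-=50;v-=50
    cv2.imwrite(f"pics/{n}12.png",cv2.resize(f[v:v+100,u:u+100],None,fx=6,fy=6,interpolation=cv2.INTER_CUBIC))
go(649+13,-161.5,44,90)
E
```

```text
t 12.55 gp [ 661.1 -160.6   99.1] tooly 90.0 tilt 0.0156 q6 -1.93 grip 11.5 F [ 0.5  0.7 -0.3]
shift cm [ 5.51 -0.09  0.  ] turn 0.0
t 12.65 gp [ 661.4 -160.2   99.9] tooly 90.1 tilt 0.0166 q6 -1.93 grip 11.6 F [-0.2 -0.5 -0.1]
shift cm [ 5.59 -0.13 -0.03] turn 0.1
```

View pics/scene12.png

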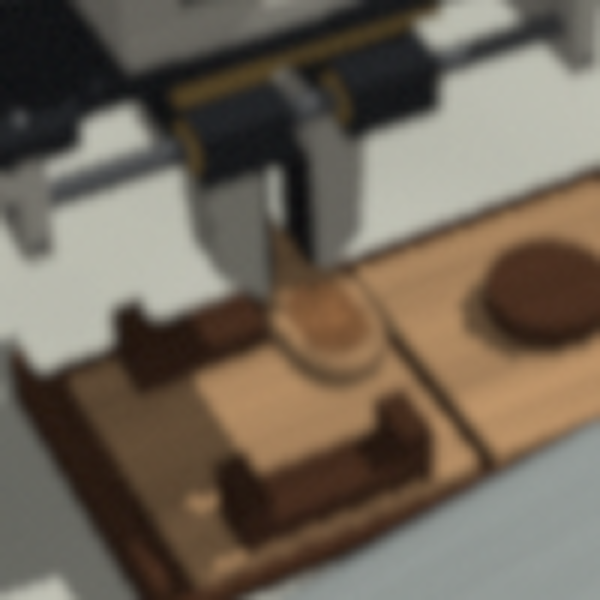

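View pics/top12.png

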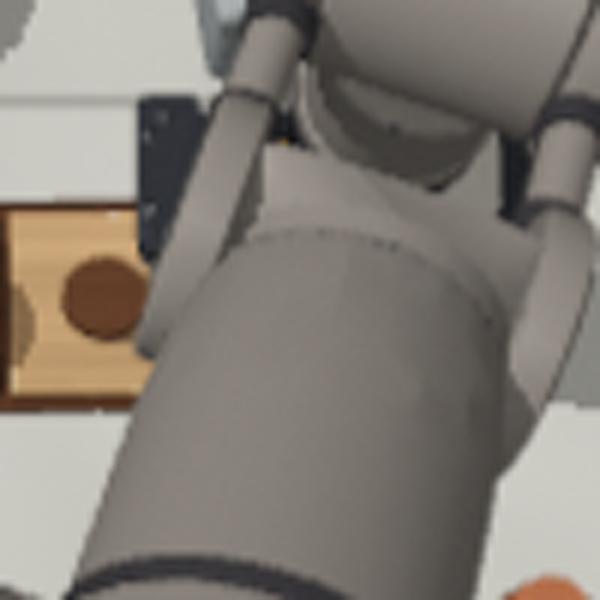

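```bash
python3 - <<'E'
from h import *
u,v=crop(175,180,3.5,165,250); print(u,v,px2w("scene",u,v,31))
for z in (31,): print(w2px("scene",(649,-161,z)), w2px("scene",(687,-134,z)),w2px("scene",(687,-188,z)))
# spoon bowl tip & sides now
for p in [(716,-160.5,84),(692,-146.5,84),(692,-174.5,84)]: print(p,((w2px("scene",p)-[178,190]+.5)*6-.5).round())
for p in [(687,-134,31),(687,-188,31),(611,-188,31),(649,-61,21)]: print(p,((w2px("scene",p)-[178,190]+.5)*6-.5).round())
E
```

```text
221.78571428571428 251.07142857142856 [ 651.18357284 -161.29173755   31.        ]
[221.41711999 250.28742159] [243.83354184 258.19021022] [216.96711524 268.6989007 ]
(716, -160.5, 84) [361. 376.]
(692, -146.5, 84) [366. 308.]
(692, -174.5, 84) [278. 340.]
(687, -134, 31) [398. 412.]
(687, -188, 31) [236. 475.]
(611, -188, 31) [133. 319.]
(649, -61, 21) [542. 282.]
```

The spoon's bowl at (330,330) lies over the cradle's mid-line, and the projected posts and bowl match the picture. Lowering.

Call:
arm_command:
  moves:
    - [3,-0.1,0,0,0]
    - [4.8,-0.1,0,0,0]
    - [5.5,-0.1,0,0,0]
    - [5.8,-0.1,0,0,0]
    - [5.9,-0.1,0,0,0]
    - [5.9,-0.1,0,0,0]

```text
time: 13.25
tool_pos: [659.9, -161.1, 200.9]
tcp_rot: [-0.031, 1.553, -0.029]
contact_force: [0.8, -0.4, -0.5]
grip_width: 11.6
```

```bash
python3 - <<'E'
from h import *
from plant import bot
go(649+13,-161.5,40.5,90)
for n,(u,v) in {"scene":(228,240)}.items():
    f=bot.capture(n)["frame"]; u-=50;v-=50
    cv2.imwrite(f"pics/{n}13.png",cv2.resize(f[v:v+100,u:u+100],None,fx=6,fy=6,interpolation=cv2.INTER_CUBIC))
E
```

```text
t 13.25 gp [ 662.8 -161.2   42. ] tooly 90.1 tilt 0.0181 q6 -1.93 grip 11.6 F [ 0.8 -0.4 -0.5]
shift cm [ 0.14 -0.03 -0.08] turn 0.1
```

View pics/scene13.png

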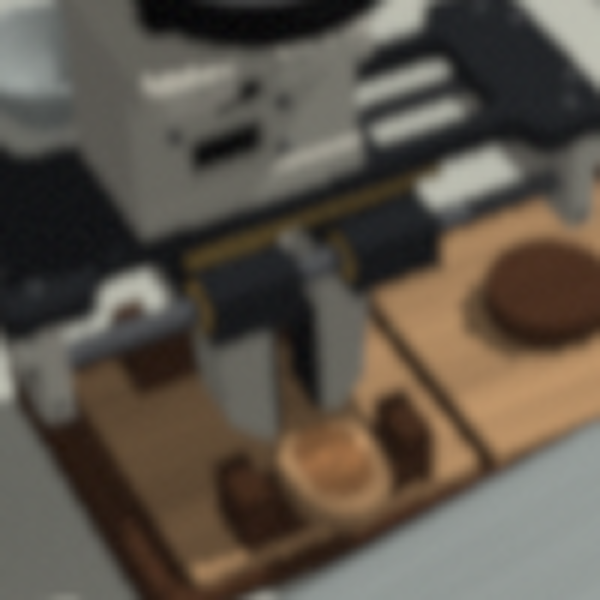

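The bowl sits between the two front posts, (240,490) and (405,430), with no contact yet. Lowering a little further, then releasing.

Call:
arm_command:
  moves:
    - [0.15,0,0,0,0]
    - [0.2,0,0,0,0]
    - [0.2,0,0,0,0]

```text
time: 13.6
tool_pos: [660.2, -161.3, 200.0]
tcp_rot: [-0.057, 1.551, -0.055]
contact_force: [-1.3, 0.6, 5.0]
grip_width: 11.9
```

```bash
python3 - <<'E'
from h import *
go(649+13,-161.5,40,90)
E
```

```text
t 13.60 gp [ 663.4 -161.4   41. ] tooly 90.1 tilt 0.0198 q6 -1.93 grip 11.9 F [-1.3  0.6  5. ]
shift cm [ 0.1  -0.01 -0.14] turn 0.1
```

Contact (5 N) at the expected height. Releasing and going up.

Call:
arm_command:
  moves:
    - [0,0,0,0,0.5]
    - [0,0,0,0,0.5]
    - [0,0,0,0,0.5]
    - [0,0,0,0,0.5]
    - [-3,0,0,0,0.5]
    - [-7,0,0,0,0.5]
    - [-11,0,0,0,0.5]

```text
time: 14.3
tool_pos: [657.8, -161.1, 310.5]
tcp_rot: [-0.025, 1.553, -0.023]
contact_force: [1.1, 0.4, -0.3]
grip_width: 45.9
```

```bash
python3 - <<'E'
from h import *
from plant import bot
go(570.4,-369,130,90)
for n,(u,v) in {"scene":(228,240)}.items():
    f=bot.capture(n)["frame"]; u-=50;v-=50
    cv2.imwrite(f"pics/{n}14.png",cv2.resize(f[v:v+100,u:u+100],None,fx=6,fy=6,interpolation=cv2.INTER_CUBIC))
E
```

```text
t 14.30 gp [ 660.7 -161.2  151.5] tooly 90.1 tilt 0.0180 q6 -1.93 grip 45.9 F [ 1.1  0.4 -0.3]
shift cm [  1.99 -20.77  -9.1 ] turn 0.1
```

View pics/scene14.png

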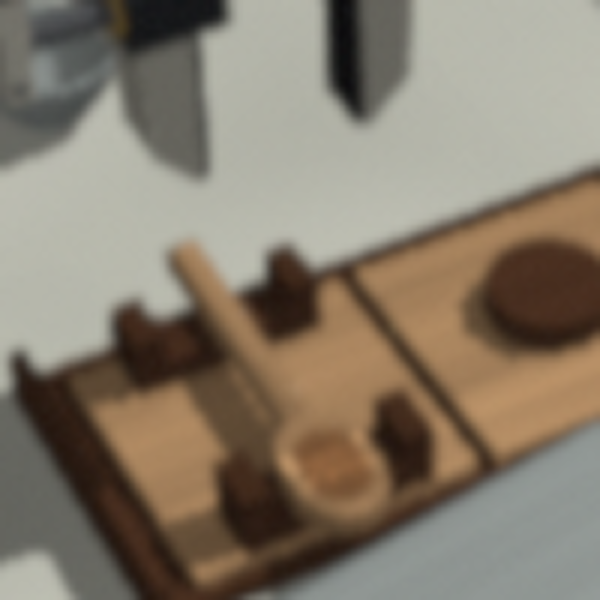

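The spoon lies flat on both rests between all four posts, handle end (185,250) to bowl (330,470). Next the funnel.

Call:
arm_command:
  moves:
    - [0,-5,-2.2,0,0.5]
    - [0,-10,-4.4,0,0.5]
    - [2,-15,-6.6,0,0.5]
    - [2,-20.7,-9.1,0,0.5]
    - [2,-20.7,-9.1,0,0.5]
    - [2,-20.7,-9.1,0,0.5]
    - [2,-20.7,-9.1,0,0.5]

```text
time: 15.05
tool_pos: [568.7, -369.3, 297.0]
tcp_rot: [-0.143, 1.541, -0.143]
contact_force: [1.3, 1.0, -0.6]
grip_width: 45.7
```

```bash
python3 - <<'E'
from h import *
from plant import bot
go(570.4,-368.5,53,90)
for n,(u,v) in {"scene":(100,250)}.items():
    f=bot.capture(n)["frame"]; u-=50;v-=60
    cv2.imwrite(f"pics/{n}15.png",cv2.resize(f[v:v+100,u:u+100],None,fx=6,fy=6,interpolation=cv2.INTER_CUBIC))
go(570.4,-368.5,53,90)
E
```

```text
t 15.05 gp [ 573.5 -370.   138.1] tooly 90.0 tilt 0.0301 q6 -2.27 grip 45.7 F [ 1.3  1.  -0.6]
shift cm [ 8.5   0.18 -0.56] turn 0.0
t 15.10 gp [ 574.  -369.   138.3] tooly 90.1 tilt 0.0303 q6 -2.27 grip 46.0 F [0.9 0.1 0.7]
shift cm [ 8.52  0.09 -0.62] turn 0.1
```

View pics/scene15.png

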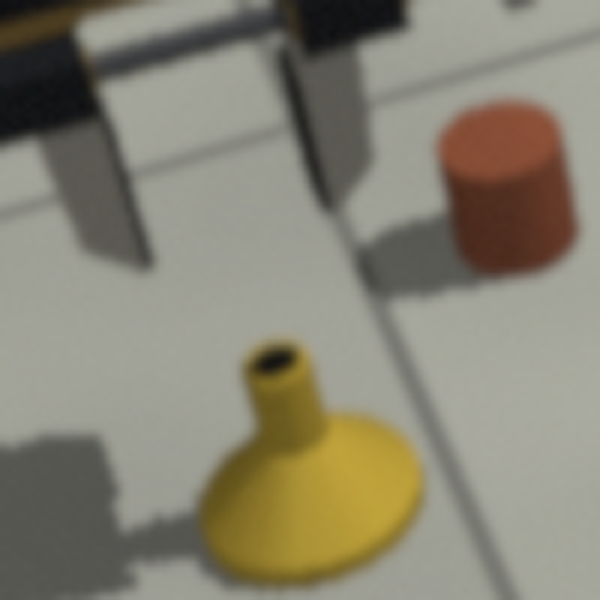

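The funnel spout at (277,370) is between and below the fingertips at (145,265) and (330,205). Descending.

Call:
arm_command:
  moves:
    - [3,0.1,-0.6,0,0.5]
    - [6,0.1,-0.6,0,0.5]
    - [7.5,0.1,-0.6,0,0.5]
    - [8.5,0.1,-0.6,0,0.5]
    - [8.5,0.1,-0.6,0,0.5]
    - [8.5,0.1,-0.6,0,0.5]

```text
time: 15.7
tool_pos: [566.4, -367.7, 213.1]
tcp_rot: [-0.171, 1.539, -0.169]
contact_force: [0.6, 0.4, 0.2]
grip_width: 46.0
```

```bash
python3 - <<'E'
from h import *
from plant import bot
go(570.4,-368.5,53,90)
for n,(u,v) in {"scene":(100,250)}.items():
    f=bot.capture(n)["frame"]; u-=50;v-=60
    cv2.imwrite(f"pics/{n}16.png",cv2.resize(f[v:v+100,u:u+100],None,fx=6,fy=6,interpolation=cv2.INTER_CUBIC))
go(570.4,-368.5,53,90)
E
```

```text
t 15.70 gp [ 571.4 -368.5   54.2] tooly 90.1 tilt 0.0318 q6 -2.27 grip 46.0 F [0.6 0.4 0.2]
shift cm [ 0.12  0.   -0.11] turn 0.1
t 15.75 gp [ 571.5 -368.8   54.6] tooly 90.1 tilt 0.0325 q6 -2.27 grip 45.9 F [-0.2 -0.4 -0. ]
shift cm [ 0.16  0.03 -0.11] turn 0.1
```

View pics/scene16.png

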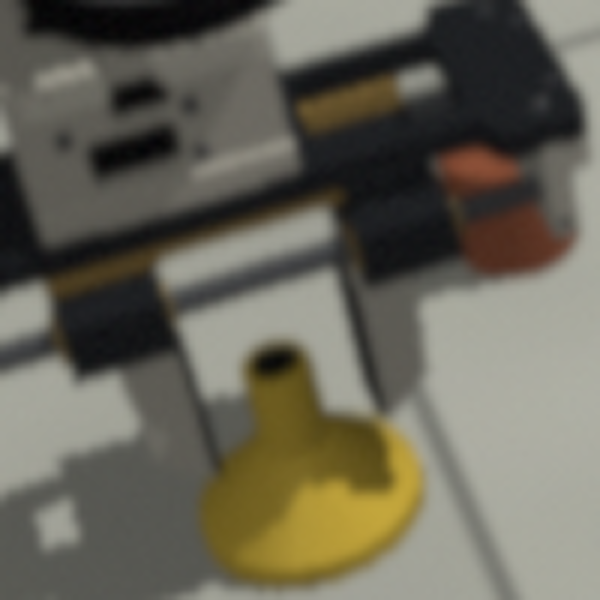

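The spout at (280,390) is between the pads and the tips are just above the cone. Closing.

Call:
arm_command:
  moves:
    - [0.1,0,-0.1,0,0.1]
    - [0.1,0,-0.1,0,0.1]
    - [0.1,0,-0.1,0,0.1]
    - [0.1,0,-0.1,0,0.1]
    - [0.1,0,-0.1,0,0.1]

```text
time: 16.25
tool_pos: [565.4, -367.9, 212.9]
tcp_rot: [-0.189, 1.538, -0.187]
contact_force: [0.1, 0.3, 1.3]
grip_width: 19.5
```

```bash
python3 - <<'E'
from h import *
go(649.5,-60,150,90)
E
```

```text
t 16.25 gp [ 570.6 -368.9   53.9] tooly 90.1 tilt 0.0329 q6 -2.28 grip 19.5 F [0.1 0.3 1.3]
shift cm [-9.53 30.82  8.26] turn 0.1
```

Call:
arm_command:
  moves:
    - [-5,0,0,0,0.1]
    - [-9.5,2,0.5,0,0.1]
    - [-9.5,7,1.8,0,0.1]
    - [-9.5,12,3.2,0,0.1]
    - [-9.5,17,4.6,0,0.1]
    - [-9.5,22,6,0,0.1]
    - [-9.5,27,7.2,0,0.1]
    - [-9.5,30.8,8.2,0,0.1]
    - [-9.5,30.8,8.2,0,0.1]
    - [-9.5,30.8,8.2,0,0.1]

```text
time: 17.25
tool_pos: [643.8, -57.9, 308.3]
tcp_rot: [-0.201, 1.538, -0.196]
contact_force: [-0.3, -0.2, -0.3]
grip_width: 19.5
```

```bash
python3 - <<'E'
from h import *
from plant import bot
go(649,-60.5,72,90)
for n,(u,v) in {"scene":(269,210)}.items():
    f=bot.capture(n)["frame"]; u-=50;v-=60
    cv2.imwrite(f"pics/{n}17.png",cv2.resize(f[v:v+100,u:u+100],None,fx=6,fy=6,interpolation=cv2.INTER_CUBIC))
go(649,-60.5,72,90)
for p in [(649,-60,96),(649,-60,22)]: print(p,((w2px("scene",p)-[219,150]+.5)*6-.5).round())
E
```

```text
t 17.25 gp [648.9 -58.9 149.4] tooly 90.3 tilt 0.0324 q6 -1.78 grip 19.5 F [-0.3 -0.2 -0.3]
shift cm [ 7.73 -0.11 -0.23] turn 0.3
t 17.30 gp [648.7 -60.3 149.4] tooly 90.2 tilt 0.0325 q6 -1.78 grip 18.9 F [-0.1  0.7 -0.2]
shift cm [ 7.74  0.03 -0.22] turn 0.2
(649, -60, 96) [303. 342.]
(649, -60, 22) [298. 519.]
```

View pics/scene17.png

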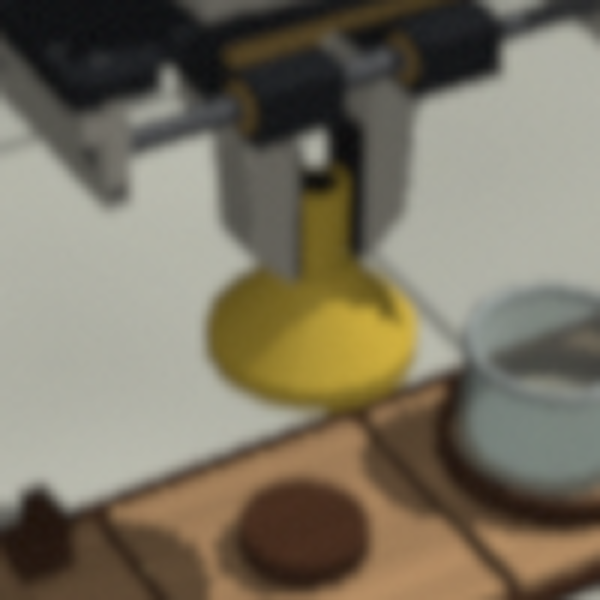

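The funnel mouth (312,345) is over the boss (304,528); both are offset from prediction by about the same amount, so they are aligned within about 2 mm. Lowering.

Call:
arm_command:
  moves:
    - [3,0,-0.2,0,0.1]
    - [6,0,-0.2,0,0.1]
    - [7.7,0,-0.2,0,0.1]
    - [8.3,0,-0.2,0,0.1]
    - [8.5,0,-0.2,0,0.1]
    - [8.6,0,-0.2,0,0.1]

```text
time: 17.9
tool_pos: [644.6, -60.9, 223.1]
tcp_rot: [-0.206, 1.537, -0.205]
contact_force: [0.2, 0.1, -0.5]
grip_width: 19.2
```

```bash
python3 - <<'E'
from h import *
from plant import bot
go(649,-60.5,63.5,90)
for n,(u,v) in {"scene":(269,210)}.items():
    f=bot.capture(n)["frame"]; u-=50;v-=60
    cv2.imwrite(f"pics/{n}18.png",cv2.resize(f[v:v+100,u:u+100],None,fx=6,fy=6,interpolation=cv2.INTER_CUBIC))
go(649,-60.5,63.5,90)
E
```

```text
t 17.90 gp [649.9 -62.   64.2] tooly 90.1 tilt 0.0341 q6 -1.78 grip 19.2 F [ 0.2  0.1 -0.5]
shift cm [ 0.06  0.15 -0.1 ] turn 0.1
t 17.95 gp [649.9 -61.7  64.1] tooly 90.1 tilt 0.0340 q6 -1.78 grip 19.2 F [-0.6 -0.7 -0.8]
shift cm [ 0.06  0.12 -0.09] turn 0.1
```

View pics/scene18.png

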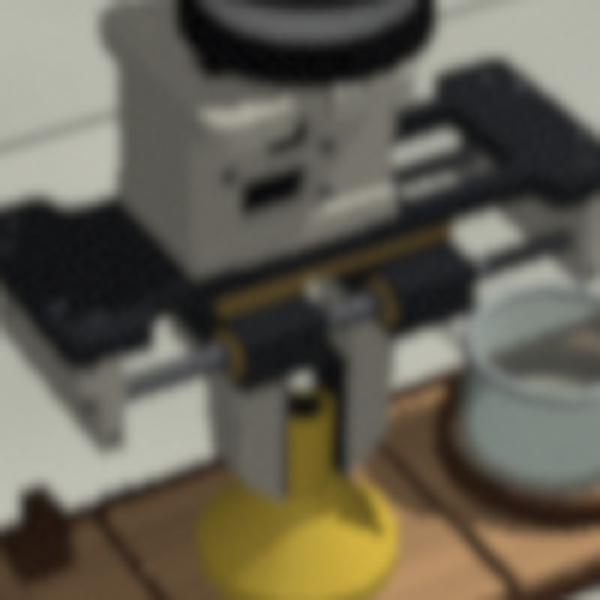

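The funnel is over the boss and not touching yet. A little lower, then release.

Call:
arm_command:
  moves:
    - [0.15,0.1,-0.1,0,0.1]
    - [0.2,0.1,-0.1,0,0.1]
    - [0.2,0.1,-0.1,0,0.1]

```text
time: 18.25
tool_pos: [644.2, -60.1, 222.8]
tcp_rot: [-0.225, 1.533, -0.223]
contact_force: [-0.3, -2.0, 4.9]
grip_width: 19.3
```

```bash
python3 - <<'E'
from h import *
go(649,-60.5,63,90)
E
```

```text
t 18.25 gp [650.  -61.4  63.9] tooly 90.1 tilt 0.0375 q6 -1.78 grip 19.3 F [-0.3 -2.   4.9]
shift cm [ 0.09  0.1  -0.1 ] turn 0.1
```

Call:
arm_command:
  moves:
    - [0,0,0,0,0.5]
    - [0,0,0,0,0.5]
    - [0,0,0,0,0.5]
    - [0,0,0,0,0.5]
    - [-3,0,0.1,0,0.5]
    - [-7,0,0.3,0,0.5]
    - [-12,0,0.4,0,0.5]

```text
time: 18.95
tool_pos: [643.4, -59.0, 342.1]
tcp_rot: [-0.224, 1.538, -0.223]
contact_force: [0.6, -0.7, -0.1]
grip_width: 45.9
```

```bash
python3 - <<'E'
from h import *
go(480,-60,250,90)
E
```

```text
t 18.95 gp [648.5 -60.1 183.2] tooly 90.1 tilt 0.0329 q6 -1.78 grip 45.9 F [ 0.6 -0.7 -0.1]
shift cm [-7.220e+00 -1.000e-02 -1.663e+01] turn 0.1
```

Clearing the view: up and back towards the base.

Call:
arm_command:
  moves:
    - [-4,0,-4,0,0.5]
    - [-7,0,-8,0,0.5]
    - [-7,0,-12,0,0.5]
    - [-7,0,-16,0,0.5]
    - [-7,0,-20,0,0.5]
    - [-7,0,-22,0,0.5]
    - [-7,0,-22,0,0.5]

```text
time: 19.65
tool_pos: [419.2, -58.5, 405.3]
tcp_rot: [-0.224, 1.538, -0.222]
contact_force: [0.5, -0.3, 0.1]
grip_width: 46.0
```

```bash
python3 - <<'E'
from h import *
from plant import bot
go(480,-60,250,90)
f=bot.capture("scene")["frame"]; cv2.imwrite("pics/scene_e.png",f)
cv2.imwrite("pics/scene_ec.png",cv2.resize(f[170:300,190:410],None,fx=3.6,fy=3.6,interpolation=cv2.INTER_CUBIC))
f=bot.capture("top")["frame"]; cv2.imwrite("pics/top_e.png",f)
cv2.imwrite("pics/top_ec.png",cv2.resize(f[110:230,110:330],None,fx=3.6,fy=3.6,interpolation=cv2.INTER_CUBIC))
E
```

```text
t 19.65 gp [424.2 -59.7 246.4] tooly 90.1 tilt 0.0323 q6 -1.89 grip 46.0 F [ 0.5 -0.3  0.1]
shift cm [-0.19 -0.04  5.59] turn 0.1
```

View pics/scene_ec.png

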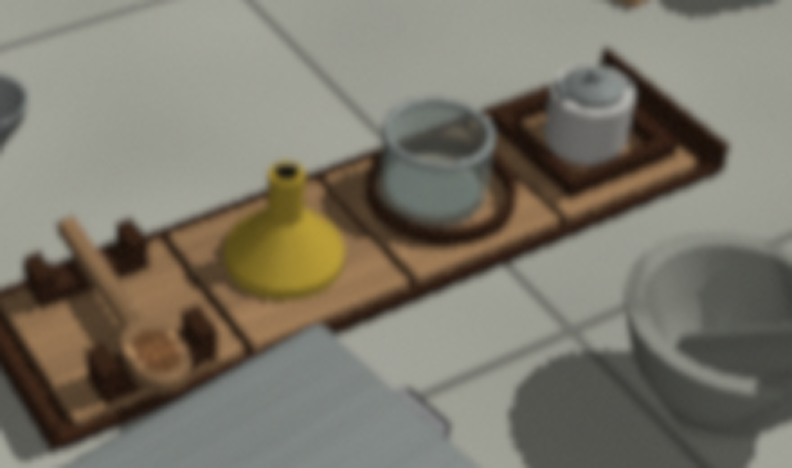

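View pics/top_ec.png

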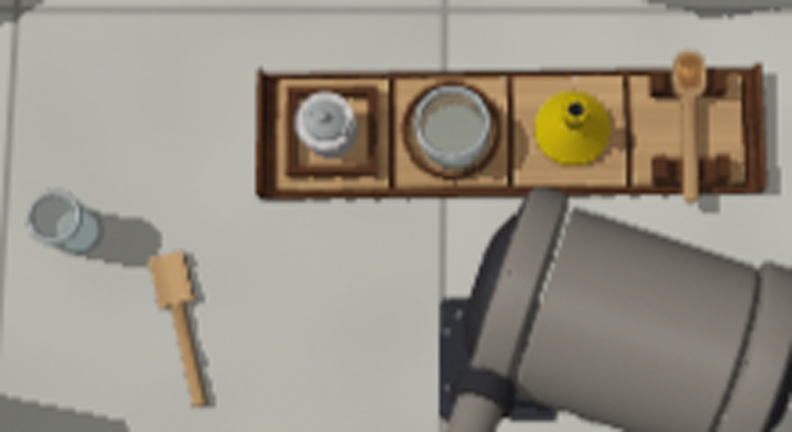

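All four look seated. A numeric check of each against its holder, from the top view:

```bash
python3 - <<'E'
from h import *
c=lambda u,v:crop(110,110,3.6,u,v)
for n,p,z in [("spoon bowl tip",c(688,50),27),("spoon handle end",c(691,201),27),("posts+x",c(688,82),25),("posts-x",c(692,172),25),("jar rim",c(452,127),55),("round",c(451,130),21),("crock rim",c(325,124),48),("sq",c(333,131),21),("funnel mouth",c(573,128),10),("spout",c(576,110),72)]:
    print(n,px2w("top",*p,z).round(1))
a,b=cv2.imread("pics/top0.png"),cv2.imread("pics/top_e.png")
s=np.s_[150:225,112:172]; print("look-alikes shift px",cv2.phaseCorrelate(cv2.cvtColor(a[s],6).astype(np.float32),cv2.cvtColor(b[s],6).astype(np.float32)))
E
```

```text
spoon bowl tip [ 715.1 -161.1   27. ]
spoon handle end [ 582.8 -160.9   27. ]
posts+x [ 687.3 -160.9   25. ]
posts-x [ 608.3 -162.6   25. ]
jar rim [639.1  39.8  55. ]
round [645.9  42.1  21. ]
crock rim [643.5 145.9  48. ]
sq [644.9 142.8  21. ]
funnel mouth [650.8 -62.8  10. ]
spout [648.8 -62.   72. ]
look-alikes shift px ((0.008554980938647816, 0.5160687148758711), 0.9972794274224175)
```

```bash
python3 - <<'E'
from h import *
t=lambda u,v:crop(110,110,3.6,u,v); s=lambda u,v:crop(190,170,3.6,u,v)
for n,a,b in [("jar rim",t(452,127),s(438,132)),("round",t(451,130),s(442,191)),("knob",t(325,117),s(595,76)),("spout",t(576,110),s(288,171))]: print(n,tri(a,b))
f=cv2.imread("pics/scene_e.png");g=cv2.imread("pics/top_e.png")
cv2.imwrite("pics/jz.png",np.hstack([cv2.resize(f[190:245,285:340],None,fx=7,fy=7,interpolation=2),cv2.resize(g[120:175,208:263],None,fx=7,fy=7,interpolation=2)]))
E
```

```text
jar rim (array([641.19678317,  41.68799478,  51.352004  ]), np.float64(3.9593797037808196))
round (array([648.83343709,  43.5712346 ,  12.85846011]), np.float64(2.6456684371830175))
knob (array([648.03670254, 146.30254046,  57.09416357]), np.float64(3.644348554416199))
spout (array([649.81069553, -60.61225679,  71.16775048]), np.float64(3.181183268770203))
```

View pics/jz.png

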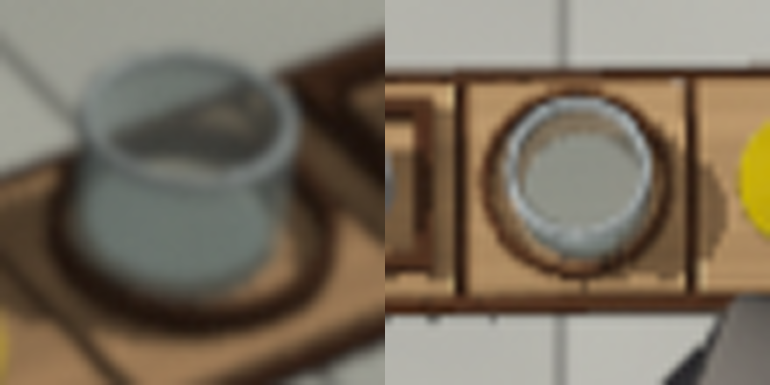

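The last pictures agree. The jar's rim-to-base offset fits an upright jar, and it sits inside the ring. All four contact heights put the holder plate at z≈9–10 mm. The look-alikes have not moved, and the arm is clear. Handing in.

```bash
python3 -c "
from plant import bot
print(bot.close_job())"
```

```text
the job is handed in; nothing more can be done
None
```

I placed the jar, crock, spoon and funnel in that order and handed the job in at about 20 s of the 96 s allowed. By my checks all four are seated, but no verdict was reported.

- **Seating height:** each piece stopped 9–10 mm above the counter (6 mm plate plus 3–4 mm of tray floor), so the four heights agree with each other.
- **Position:** the last top view puts the spoon about 1–2 mm off centre and about 0.1° off the cradle's axis. The funnel and crock are within about 4 mm of their holders' centres.
- **Uprightness:** all four look upright or flat in both cameras.
- **Look-alikes:** the tall jar and paddle shifted at most half a pixel (about 1.5 mm) between the first and last pictures, which is within measuring error.
- **Robot:** the gripper was open and well clear of everything at hand-in.

**Where the checks disagreed:**
- **Jar position:** one reading put the jar about 7 mm off centre, while a closer look gave about 2–4 mm. Either is inside the 12 mm limit, and the wall allows no more than 7 mm.
- **Cameras:** the two cameras differed by 2–4 mm throughout, and the scene view read some heights up to 8 mm low. I relied on contact for the final heights instead.
- **Tool tilt:** the tool drifted to about 0.03 rad off vertical during the run, with no visible effect on the placings.

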